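Lock a bayonet filter funnel onto the filtration manifold by feel

TASK

Fit the loose steel filter funnel to the empty socket of the filtration manifold: lower its spigot into the socket, turn it to feel for the two hidden slots, push it down against the spring and twist it a quarter turn clockwise (seen from above) to the stop. Then let it rise into its catch and let go, so that it stands upright, locked and held down by its lugs. Do not force it, and leave the jar, the tip box and the dishes where they are.

Things in the scene. Friction and masses are not known exactly. Their poses are not given: they have to be found in the camera images.
- funnel: Loose steel filter funnel with a flat black lid, about 0.34 kg, 130 mm tall, upright on the bench. Origin: centre of the spigot's underside, z up its axis. From the bottom: spigot 44 mm in diameter, 50 mm long, foot tapered to 37 mm; flange 66 mm wide at 50 to 56 mm; barrel 60 mm in diameter at 56 to 128 mm, the part to grasp.
- lugs (a point): On the funnel's axis, 12 mm above its underside, midway between its two bayonet lugs, which stick out of the spigot along the funnel's +x and -x: 7 mm wide, 8 mm high (8 to 16 mm above the underside), 59 mm over their ends. Two ears on the flange (86 mm over their ends) stand right above the lugs. The lugs are alike: either fits either slot.
- manifold: Two-station steel filtration manifold, fixed: a 270 mm tube along its own y with two round sockets on top, 76 mm in diameter, mouths 121 mm above the bench. Origin: on the bench below the tube. The socket at y = +70 mm is empty; the one at y = -80 mm carries a like funnel, already locked, top at 212 mm, ears along the tube.
- station (a point): Centre of the mouth (top rim) of the empty socket; axes as the manifold's: x across the tube, z up. The bore is 68 mm wide. The funnel's underside is 28 mm below this point while its lugs rest on the ring inside, 34 mm when they have dropped into the slots onto the spring, 42 mm or more when they are pressed clear under the ring, at most 47 mm.
- ring (a point): On the axis, on top of the bayonet ring inside the empty socket, 20 mm below the mouth. The ring is 48 mm wide inside, 6 mm thick, with two opposite slots about 13 mm wide for the lugs. It is screwed in at an unknown angle: this point's axes are the manifold's, and the slots point along x and -x give or take up to 0.6 rad (35 degrees).
- locked (a point): Where the centre of the funnel's underside ends up when locked, 39 mm below the mouth. Once under the ring, the funnel turns only clockwise seen from above, 1.57 rad from the slots to a hard stop; there a 3 mm deep catch in the ring's underside lets the spring lift it to this height. The screen spring starts at 6 N and adds 0.8 N per mm from 34 mm down.
- jar: Open glass jar, 72 mm in diameter and 95 mm tall, standing on the bench: bystander. Origin: centre of its underside.
- tip_box: Grey pipette tip box with a clear lid, 85 x 120 x 96 mm, on the bench: bystander. Origin: centre of its underside.
- dishes: Stack of two petri dishes, 92 mm in diameter and 31 mm high, lying on the white light pad: bystander. Origin: centre of its underside.

How it is judged:
At the end, for the whole second after the job is handed in: The funnel stands in the empty socket within 5 mm of its axis and 5 degrees of upright, at rest and let go, its underside 36.5 to 40.5 mm below the mouth: the lugs sit in their catches, held by the spring (unlocked it rises to 34 mm; part turned it sits at 42 mm) (horizontal distance between funnel and station below 0.005 m and z of funnel in the frame of station between -0.0405 and -0.0365 m and angle between funnel's own z axis and vertical below 0.09 rad and linear speed of funnel below 0.01 m/s and angular speed of funnel below 0.1 rad/s); the robot touches nothing.
It fails at once if the funnel and the manifold are forced together with more than 150 N (contact force between funnel and manifold above 150 N).
It fails at once if the jar is moved more than 20 mm or tipped (distance of jar from where it was at the start of the episode above 0.02 m or angle between jar's own z axis and vertical above 0.3 rad).
It fails at once if the tip box is moved more than 20 mm (distance of tip_box from where it was at the start of the episode above 0.02 m).
It fails at once if the dishes are moved more than 20 mm (distance of dishes from where it was at the start of the episode above 0.02 m).
It also fails if it takes over 67 s, if anything falls off the work surface, if the arm or the gripper's body presses on something with over 40 N, if the wrist force passes 120 N, or if a joint passes its speed limit or range.

ROBOT

A 6-joint arm with a two-finger parallel gripper is mounted at the origin on the work surface. World frame = base frame: x ahead of the robot, y to its left, z up, the work surface at z = 0. Lengths are in m, angles in rad, forces in N, time in s.
With the tool pointing down it reaches from about 0.325 to 0.925 m from the base axis. Payload 3.1 kg.
Tool frame: the origin (TCP) lies on the centre line of the jaws, within the pads' length; the fingertips stand 19 mm ahead of it and the grasp point (between the pads) is the TCP; z points along the fingers, y is the line along which they close (so a half turn about z gives the same grasp; the last joint's range is limited). The gripper opens to 85 mm and grips with 20 to 120 N. Pads are 22 mm wide; open, the fingers measure 114 mm over their backs; the gripper's body (76 mm by 85 mm) begins 54 mm behind the grasp point. The pads swing forward as they close: fully open they stand 13 mm farther back than shut.
Start: joints at [1.143, 0.217, 1.613, -0, 1.311, -0.112], TCP at [0.194, 0.594, 0.218] pointing down, gripper open.
Joint ranges: [-2.75, 2.75], [-0.78, 2.1], [0.31, 2.55], [-1.13, 4.27], [0.13, 2.63], [-2.58, 2.58]. Speed limits (rad/s): [2.79, 2.79, 3.14, 3.14, 3.14, 3.14].

INTERFACE

Orientations are given as a rotation vector (axis times angle).
In Python, from rig import * gives the robot as it stands. The module is installed in compiled form; this text tells all that it offers.
- The arm moves only by the tool move_arm, never from a script. Its argument "commands" is a list of rows, each an object with "delta_pos": the shift along the tool's x, y, z normalised to -1 to 1, where 1 is 50 mm, a list of three; "delta_rot": the turn, a rotation vector about the tool's x, y, z normalised to -1 to 1, where 1 is 4 degrees, a list of three; "gripper": the closure in counts, from 0 (fully open) to 255 (shut). In form: [{"delta_pos": [tx, ty, tz], "delta_rot": [ax, ay, az], "gripper": gripper}, ...]. A call has 1 to 8 rows; each row shifts and turns the commanded pose from where the row before left it, along the tool's axes as they then stand; what a row does not reach is not made up. A row lasts 1/10 s, in which the tool goes at most 50 mm and 8.59 degrees, less where a joint would pass 70% of its speed; a pose out of reach is approached as far as the arm can. A call with a number of a shift or a turn outside -1 to 1 is refused whole. A call with a gripper value outside its range is refused whole. The fingers move at their own pace and stop on an object; "squeeze" is the grip in N (left out, the last holds). Time passes only in rows, so rows that do not move let the fingers close. It gives the time, the measured TCP pose, the force, the opening and the grip force at its end, in the units of the state.
- sense(): the state, without advancing time (a new reading comes with each control period).
- capture(name): name is "scene" or "top"; returns the picture (400x640x3 uint8, red, green, blue); there is no depth.
- camera_params(name): a dict with "K" (3x3 intrinsics, pixels), "rvec" (rotation vector, rad) and "tvec" (3), from world to camera coordinates, as OpenCV has them. Camera axes: x right, y down, z forward; pixel columns grow to the right and rows downward; lengths in m; the calibration is good to about 2 mm. A picture is of the moment at which its call begins. camera_params takes no time and is no camera call.
- sign_off(): hands the job in; it is judged then, once.
The state is a dict: "clock": time; "joints": joint angles; "qvel": joint speeds; "joint_efforts": joint torques, N m; "position": TCP position; "orientation": TCP orientation; "ft_force": force on the tool from outside, world axes, zero at the start; "wrist_torque": the same for the moment, N m; "gripper_width": finger opening in m; "finger_force": force on a finger pad.
Only numpy, scipy, OpenCV 4.12 (cv2) and the standard library are available. Lean on these libraries where they do the work, as an engineer would, in place of code of your own. Each camera call takes 0.05 s, during which the arm holds its last target. There are 200 camera calls.

## Working session

There is one attempt and no reset: what is moved stays moved. The work goes in short steps, Python scripts to look and compute and a tool call to move; the robot and the scene stay as the last step left them, time stands still between calls to the robot, and variables do not carry over. Pictures are saved under pics/ and viewed, at most 10 in all, crops included, and the job is handed in when it is done.

Besides the shell and the picture viewer there is one more tool, called after "Emit:" in YAML: its name, and indented under it one key for each argument. move_arm: Moves the arm, as the interface text tells. Its arguments: {"type":"object","properties":{"commands":{"type":"array"},"squeeze":{"type":"number"}},"required":["commands"]}

```bash
mkdir -p pics; python3 - <<'E'
from rig import *
import cv2
for n in("scene","top"):
    im=capture(n); cv2.imwrite(f"pics/{n}0.png",im[:,:,::-1])
    p=camera_params(n); R=cv2.Rodrigues(p["rvec"])[0]; print(n,p["K"].tolist(),R.round(3).tolist(),(-R.T@p["tvec"]).round(3))
s=sense(); print({k:(v if isinstance(v,float) else [round(float(x),3) for x in v]) if hasattr(v,'__len__') else v for k,v in s.items()})
E
```

```text
scene [[408.3336065107833, 0.0, 324.047299797798], [0.0, 408.3336065107833, 199.45168437732542], [0.0, 0.0, 1.0]] [[0.693, 0.721, -0.01], [0.368, -0.365, -0.855], [-0.62, 0.589, -0.518]] [ 1.153 -0.572  0.669]
top [[391.82569766044577, 0.0, 319.02375564220216], [0.0, 391.82569766044577, 198.41692746830697], [0.0, 0.0, 1.0]] [[-0.028, -1.0, 0.0], [-0.987, 0.027, -0.157], [0.157, -0.005, -0.988]] [0.346 0.058 1.129]
{'clock': 0.1, 'joints': [1.143, 0.218, 1.615, -0.0, 1.311, -0.112], 'qvel': [-0.001, -0.002, -0.002, -0.0, 0.0, -0.001], 'joint_efforts': [-0.0, -39.808, -30.497, -0.0, 0.004, -0.0], 'position': [0.194, 0.593, 0.216], 'orientation': [-0.494, -3.102, 0.003], 'ft_force': [0.831, 0.156, -0.262], 'wrist_torque': [-0.016, 0.02, 0.011], 'finger_force': 0.0, 'gripper_width': 0.08531848617419759}
```

View pics/scene0.png

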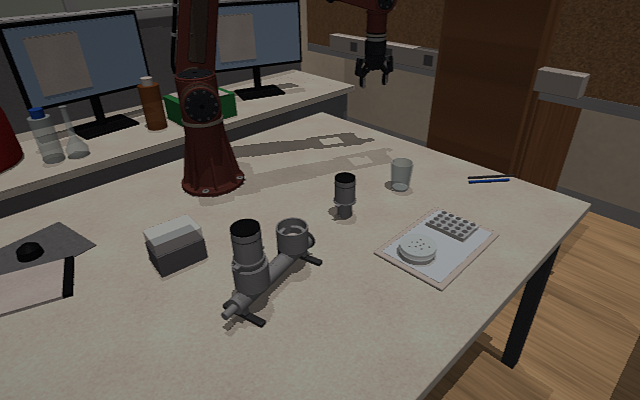

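View pics/top0.png

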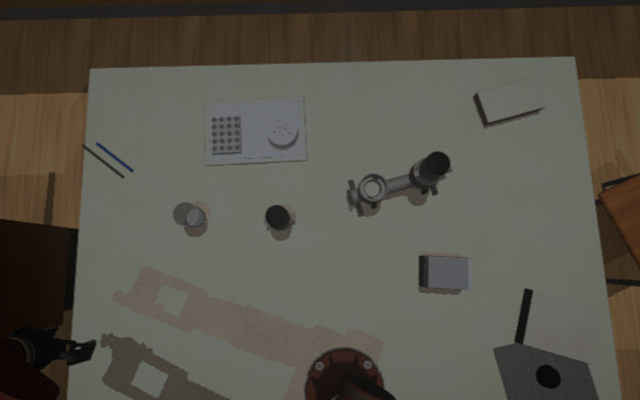

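The scene view shows the loose funnel (345,195), empty socket (293,230) and locked funnel (245,245). In the top view they are at (278,216), (373,187) and (435,163).

```bash
cat > h.py <<'E'
import cv2,numpy as np
from rig import *
def cam(n):
    p=camera_params(n); R=cv2.Rodrigues(np.array(p["rvec"],float))[0]; return np.array(p["K"]),R,-R.T@np.array(p["tvec"]).ravel()
def ray(n,u,v,z):
    K,R,c=cam(n); d=R.T@np.linalg.inv(K)@[u,v,1]; return c+d*(z-c[2])/d[2]
def proj(n,P):
    K,R,c=cam(n); q=K@R@(np.array(P)-c); return q[:2]/q[2]
def crop(im,u,v,w,h,s): return cv2.resize(im[v-h:v+h,u-w:u+w],None,fx=s,fy=s,interpolation=cv2.INTER_CUBIC)
E
python3 - <<'E'
from h import *
S=cv2.imread("pics/scene0.png");T=cv2.imread("pics/top0.png")
def dark(im,n,u,v,r,z,th):
    g=im.max(2)[v-r:v+r,u-r:u+r]; m=(g<th).astype('uint8')
    k,l,st,c=cv2.connectedComponentsWithStats(m); i=1+np.argmax(st[1:,4])
    cc=c[i]+[u-r,v-r]; print(n,cc.round(1),st[i],ray(n,*cc,z).round(4))
for th in(35,50):
    dark(T,"top",278,216,20,.13,th); dark(T,"top",435,163,22,.212,th)
    dark(S,"scene",345,178,16,.13,th); dark(S,"scene",245,228,20,.212,th)
a=np.hstack([crop(T,278,216,20,20,10),crop(T,373,187,20,20,10)])
b=np.hstack([crop(S,345,195,25,25,8),crop(S,293,235,25,25,8)])
cv2.imwrite("pics/c1.png",cv2.convertScaleAbs(np.vstack([a,b])[:,:],alpha=1.5)[:800,:800]) if 0 else cv2.imwrite("pics/c1.png",cv2.resize(cv2.convertScaleAbs(np.vstack([a,b]),alpha=1.6),(600,600)))
E
```

```text
top [276.6 216.4] [  8  10  23  22 363] [0.4612 0.1631 0.13  ]
top [434.3 165.5] [  7  11  29  28 573] [ 0.5641 -0.2257  0.212 ]
scene [343.8 178.2] [  6  10  20  22 192] [0.4648 0.1577 0.13  ]
scene [244.4 227.8] [  5  11  30  19 440] [ 0.5737 -0.2368  0.212 ]
top [277.4 217.4] [  8  10  24  24 449] [0.4585 0.1611 0.13  ]
top [433.4 167. ] [  5  11  32  31 704] [ 0.5606 -0.2232  0.212 ]
scene [343.7 180.4] [  6  10  20  22 258] [0.4731 0.1485 0.13  ]
scene [245.  230.1] [  5  11  32  29 542] [ 0.5811 -0.2404  0.212 ]
```

View pics/c1.png

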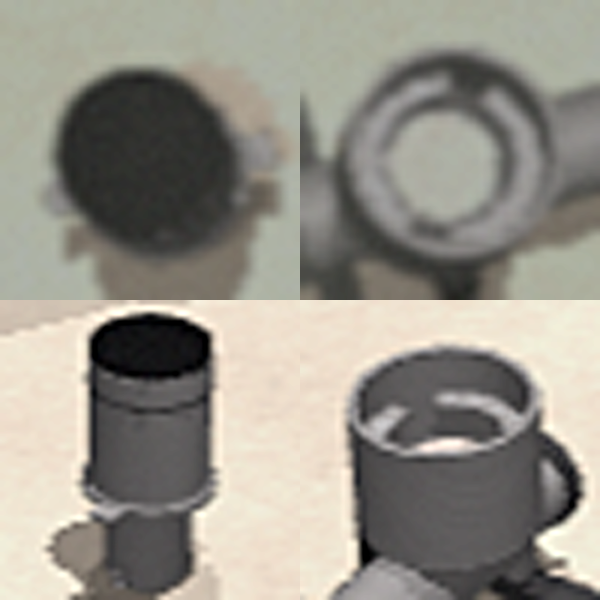

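The crop shows the socket seen from above with the ring's slots as gaps at crop (467,78) and (430,228). The funnel's ears are at (262,150) and (55,195). The lid and mouth outlines are clear in both views.

```bash
python3 - <<'E'
from h import *
t=lambda x,y,u0,v0:(u0+(x+.5)/7.5-.5,v0+(y+.5)/7.5-.5)
s=lambda x,y,u0,v0:(u0+(x+.5)/6-.5,v0+(y-300+.5)/6-.5)
pr=lambda l,a:print(l,np.round(a,4))
pr("lid top",ray("top",*t(148.5,158,258,196),.13)); pr("lid scene",ray("scene",*s(151,347,320,170),.13))
m1=ray("top",*t(448.5,155,353-40*0,167) if 0 else t(148.5,155,353,167),.121);pr("mouth top",m1)
pr("mouth scene",ray("scene",*s(144,401,268,210),.121))
a=ray("top",*t(167,78,353,167),.101);b=ray("top",*t(130,228,353,167),.101);d=a-b
pr("slots",[*a,*b,np.linalg.norm(d)]);pr("slotmid",(a+b)/2);print("slot ang",np.arctan2(d[1],d[0]))
a=ray("top",*t(262,150,258,196),.053);b=ray("top",*t(55,195,258,196),.053);d=a-b
pr("ears",[*a,*b,np.linalg.norm(d)]);pr("earmid",(a+b)/2);print("ear ang",np.arctan2(d[1],d[0]))
# edge-based fits of lids and mouths
for n,f in(("top","pics/top0.png"),("scene","pics/scene0.png")):
    g=cv2.imread(f).max(2)
    for P in([.46,.16,.13],[.54,-.075,.121],[.567,-.23,.212]): print(n,proj(n,P).round(1))
p=ray("top",434.3,165.5,.212);print(p,np.linalg.norm((p-m1)[:2]),np.arctan2(*(m1-p)[1::-1]))
E
```

```text
lid top [0.4605 0.1611 0.13  ]
lid scene [0.4633 0.1631 0.13  ]
mouth top [ 0.532  -0.0874  0.121 ]
mouth scene [ 0.5315 -0.088   0.121 ]
slots [ 0.5635 -0.0982  0.101   0.5096 -0.0824  0.101   0.0562]
slotmid [ 0.5366 -0.0903  0.101 ]
slot ang -0.2855429263624205
ears [0.4711 0.1273 0.053  0.4566 0.2036 0.053  0.0777]
earmid [0.4639 0.1654 0.053 ]
ear ang -1.3826221794533102
top [277.8 216.8]
top [367.5 184.4]
top [436.  164.3]
scene [343.1 177.4]
scene [298.2 225.7]
scene [245.3 225. ]
[ 0.56421365 -0.22561136  0.212     ] 0.14195016194547724 1.799383074772263
```

Emit:
move_arm:
  commands:
    - {"delta_pos": [-0.65, -0.55, 0], "delta_rot": [0, 0, 0], "gripper": 0}
    - {"delta_pos": [-0.65, -0.55, 0], "delta_rot": [0, 0, 0], "gripper": 0}
    - {"delta_pos": [-0.65, -0.55, 0], "delta_rot": [0, 0, 0], "gripper": 0}
    - {"delta_pos": [-0.65, -0.55, 0], "delta_rot": [0, 0, 0], "gripper": 0}
    - {"delta_pos": [-0.65, -0.55, 0], "delta_rot": [0, 0, 0], "gripper": 0}
    - {"delta_pos": [-0.65, -0.55, 0], "delta_rot": [0, 0, 0], "gripper": 0}
    - {"delta_pos": [-0.65, -0.55, 0], "delta_rot": [0, 0, 0], "gripper": 0}
    - {"delta_pos": [-0.65, -0.55, 0], "delta_rot": [0, 0, 0], "gripper": 0}

```text
clock: 0.9
position: [0.3732, 0.3025, 0.2171]
orientation: [-0.494, -3.102, 0.001]
ft_force: [1.5, 0.2, -0.3]
gripper_width: 0.0854
finger_force: 0.0
```

Emit:
move_arm:
  commands:
    - {"delta_pos": [-0.65, -0.55, 0], "delta_rot": [0, 0, 0], "gripper": 0}
    - {"delta_pos": [-0.65, -0.55, 0], "delta_rot": [0, 0, 0], "gripper": 0}
    - {"delta_pos": [-0.65, -0.55, 0], "delta_rot": [0, 0, 0], "gripper": 0}
    - {"delta_pos": [-0.65, -0.5, 0], "delta_rot": [0, 0, 0], "gripper": 0}
    - {"delta_pos": [0, 0, 0], "delta_rot": [0, 0, 1], "gripper": 0}
    - {"delta_pos": [0, 0, 0], "delta_rot": [0, 0, 1], "gripper": 0}
    - {"delta_pos": [0, 0, 0], "delta_rot": [0, 0, 1], "gripper": 0}
    - {"delta_pos": [0, 0, 0], "delta_rot": [0, 0, 1], "gripper": 0}

```text
clock: 1.7
position: [0.4627, 0.1613, 0.2169]
orientation: [-0.926, -3.001, 0.001]
ft_force: [-0.9, -1.0, -0.3]
gripper_width: 0.0853
finger_force: 0.0
```

Emit:
move_arm:
  commands:
    - {"delta_pos": [0, 0, 0], "delta_rot": [0, 0, 1], "gripper": 0}
    - {"delta_pos": [0, 0, 0], "delta_rot": [0, 0, 1], "gripper": 0}
    - {"delta_pos": [0, 0, 0], "delta_rot": [0, 0, 1], "gripper": 0}
    - {"delta_pos": [0, 0, 0], "delta_rot": [0, 0, 1], "gripper": 0}
    - {"delta_pos": [0, 0, 0], "delta_rot": [0, 0, 1], "gripper": 0}
    - {"delta_pos": [0, 0, 0], "delta_rot": [0, 0, 0], "gripper": 0}
    - {"delta_pos": [0, 0, 0], "delta_rot": [0, 0, 0], "gripper": 0}

```text
clock: 2.4
position: [0.4628, 0.1616, 0.2171]
orientation: [-1.426, -2.798, 0.001]
ft_force: [-0.4, 0.4, -0.0]
gripper_width: 0.0853
finger_force: 0.0
```

Emit:
move_arm:
  commands:
    - {"delta_pos": [0, 0, 0.5], "delta_rot": [0, 0, 0], "gripper": 0}
    - {"delta_pos": [0, 0, 0.5], "delta_rot": [0, 0, 0], "gripper": 0}
    - {"delta_pos": [0, 0, 0.5], "delta_rot": [0, 0, 0], "gripper": 0}
    - {"delta_pos": [0, 0, 0.5], "delta_rot": [0, 0, 0], "gripper": 0}
    - {"delta_pos": [0, 0, 0.4], "delta_rot": [0, 0, 0], "gripper": 0}
    - {"delta_pos": [0, 0, 0], "delta_rot": [0, 0, 0], "gripper": 0}
    - {"delta_pos": [0, 0, 0], "delta_rot": [0, 0, 0], "gripper": 40}
    - {"delta_pos": [0, 0, 0], "delta_rot": [0, 0, 0], "gripper": 60}
  squeeze: 60

```text
clock: 3.2
position: [0.4644, 0.1619, 0.099]
orientation: [1.427, 2.796, 0.003]
ft_force: [-0.2, 0.8, -0.6]
gripper_width: 0.0656
finger_force: 0.0
```

Emit:
move_arm:
  commands:
    - {"delta_pos": [0, 0, 0], "delta_rot": [0, 0, 0], "gripper": 80}
    - {"delta_pos": [0, 0, 0], "delta_rot": [0, 0, 0], "gripper": 100}
    - {"delta_pos": [0, 0, 0], "delta_rot": [0, 0, 0], "gripper": 150}
    - {"delta_pos": [0, 0, 0], "delta_rot": [0, 0, 0], "gripper": 255}
    - {"delta_pos": [0, 0, 0], "delta_rot": [0, 0, 0], "gripper": 255}
    - {"delta_pos": [0, 0, 0], "delta_rot": [0, 0, 0], "gripper": 255}

```text
clock: 3.8
position: [0.4648, 0.1619, 0.0999]
orientation: [1.427, 2.796, 0.003]
ft_force: [-0.6, -0.8, 5.9]
gripper_width: 0.0571
finger_force: 63.1
```

Emit:
move_arm:
  commands:
    - {"delta_pos": [0, 0, -0.3], "delta_rot": [0, 0, 0], "gripper": 255}
    - {"delta_pos": [0, 0, -0.6], "delta_rot": [0, 0, 0], "gripper": 255}
    - {"delta_pos": [0, 0, -0.7], "delta_rot": [0, 0, 0], "gripper": 255}
    - {"delta_pos": [0, 0, -0.7], "delta_rot": [0, 0, 0], "gripper": 255}
    - {"delta_pos": [0, 0, -0.7], "delta_rot": [0, 0, 0], "gripper": 255}
    - {"delta_pos": [0, 0, 0], "delta_rot": [0, 0, 0], "gripper": 255}
    - {"delta_pos": [0, 0, 0], "delta_rot": [0, 0, 0], "gripper": 255}

```text
clock: 4.5
position: [0.4631, 0.1617, 0.2477]
orientation: [1.428, 2.797, 0.001]
ft_force: [-0.8, -0.5, -4.4]
gripper_width: 0.0571
finger_force: 65.6
```

```bash
python3 - <<'E'
from h import *
S=capture("scene")[:,:,::-1]; s=sense(); P=s["position"]; print(P,s["gripper_width"],s["ft_force"])
u,v=proj("scene",[P[0],P[1],P[2]-.05]).astype(int); print(u,v)
cv2.imwrite("pics/s1.png",cv2.convertScaleAbs(np.hstack([crop(S,u,v,35,45,6)]),alpha=1.6))
E
```

```text
[0.46192171 0.16145547 0.24589837] 0.05713681838503963 [-0.06883848 -0.86919532 -4.72337669]
344 155
```

View pics/s1.png

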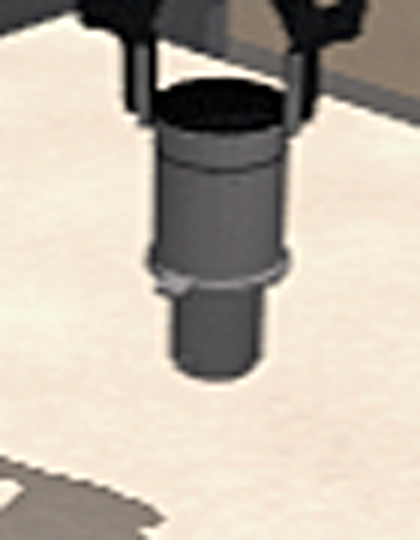

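The crop shows the funnel hanging upright in the jaws, with its lid centre at crop (221,106). One ear tip is at (157,285), on the side facing the camera, and the spigot foot is at (216,370).

```bash
python3 - <<'E'
from h import *
f=lambda x,y:(309+(x+.5)/6-.5,110+(y+.5)/6-.5)
c=ray("scene",*f(221,106),.276);print("lid",c.round(4))
e=ray("scene",*f(157,286),.199);print("ear",e.round(4))
for P0 in([.462,.1615],):
    d=e[:2]-P0;print(np.hypot(*d),np.arctan2(d[1],d[0]))
b=f(216,364);print("foot",ray("scene",*b,.146).round(4))
for a in(-1.5,-1.4,-1.3,-1.2,-1.1,-1): q=proj("scene",[.462+.043*np.cos(a),.1615+.043*np.sin(a),.199]);print(a,((q-[309,110]+.5)*6).round(0))
E
```

```text
lid [0.4594 0.1662 0.276 ]
ear [0.4538 0.1326 0.199 ]
0.02998676804644557 -1.846377034960854
foot [0.4541 0.1716 0.146 ]
-1.5 [153. 304.]
-1.4 [161. 307.]
-1.3 [169. 309.]
-1.2 [178. 311.]
-1.1 [187. 312.]
-1 [197. 313.]
```

```bash
python3 - <<'E'
from h import *
t=np.linspace(0,6.28,200)
def circ(x,y,z,r):
    q=np.array([proj("scene",[x+r*np.cos(a),y+r*np.sin(a),z]) for a in t]); return q.min(0),q.max(0)
for dz in(0,.008):
  for z,r in((.276,.03),(.274,.03),(.202,.033),(.196,.033),(.151,.022),(.146,.0185)):
    a,b=circ(.462,.1615,z+dz,r); print(dz,z,((a-[309,110]+.5)*6).round(),((b-[309,110]+.5)*6).round())
# initial
for z,r in((.13,.03),(.056,.033),(.005,.022),(0,.0185)):
    a,b=circ(.462,.162,z,r); print(z,((a-[320,170]+.5)*6).round()+[0,300],((b-[320,170]+.5)*6).round()+[0,300])
E
```

```text
0 0.276 [149.  86.] [288. 137.]
0 0.274 [149.  90.] [287. 141.]
0 0.202 [142. 236.] [289. 298.]
0 0.196 [142. 248.] [289. 311.]
0 0.151 [166. 346.] [262. 390.]
0 0.146 [174. 359.] [254. 396.]
0.008 0.276 [149.  69.] [288. 119.]
0.008 0.274 [149.  73.] [288. 124.]
0.008 0.202 [142. 220.] [290. 282.]
0.008 0.196 [142. 232.] [289. 294.]
0.008 0.151 [166. 331.] [262. 374.]
0.008 0.146 [174. 344.] [254. 380.]
0.13 [ 83. 318.] [213. 379.]
0.056 [ 77. 448.] [214. 520.]Traceback (most recent call last):
  File "<stdin>", line 10, in <module>
  File "<stdin>", line 4, in circ
  File "h.py", line 8, in proj
    K,R,c=cam(n); q=K@R@(np.array(P)-c); return q[:2]/q[2]
          ~~~^^^
  File "h.py", line 4, in cam
    p=camera_params(n); R=cv2.Rodrigues(np.array(p["rvec"],float))[0]; return np.array(p["K"]),R,-R.T@np.array(p["tvec"]).ravel()
ValueError: time passes only in moves, steps and waits
```

```bash
sed -i 's/^def cam/import functools\n@functools.cache\ndef cam/' h.py; python3 - <<'E'
from h import *
t=np.linspace(0,6.28,200)
def circ(x,y,z,r,o):
    q=np.array([proj("scene",[x+r*np.cos(a),y+r*np.sin(a),z]) for a in t]); return ((np.array([q.min(0),q.max(0)])-o+.5)*6).round().tolist()
for z,r in((.13,.03),(.056,.033),(.05,.033),(.005,.022),(0,.0185)): print(z,circ(.462,.162,z,r,np.array([320,170])))
print(sense()["clock"],sense()["position"])
A=cv2.imread("pics/scene0.png");B=capture("scene")[:,:,::-1]
m=np.hstack([crop(A,345,200,25,35,8),crop(B,345,155,25,35,8)])
cv2.imwrite("pics/s2.png",cv2.convertScaleAbs(m,alpha=2))
E
```

```text
0.13 [[83.0, 18.0], [213.0, 79.0]]
0.056 [[77.0, 148.0], [214.0, 220.0]]
0.05 [[77.0, 159.0], [214.0, 231.0]]
0.005 [[99.0, 248.0], [189.0, 297.0]]
0 [[106.0, 260.0], [181.0, 301.0]]
4.55 [0.46192171 0.16145547 0.24589837]
```

View pics/s2.png

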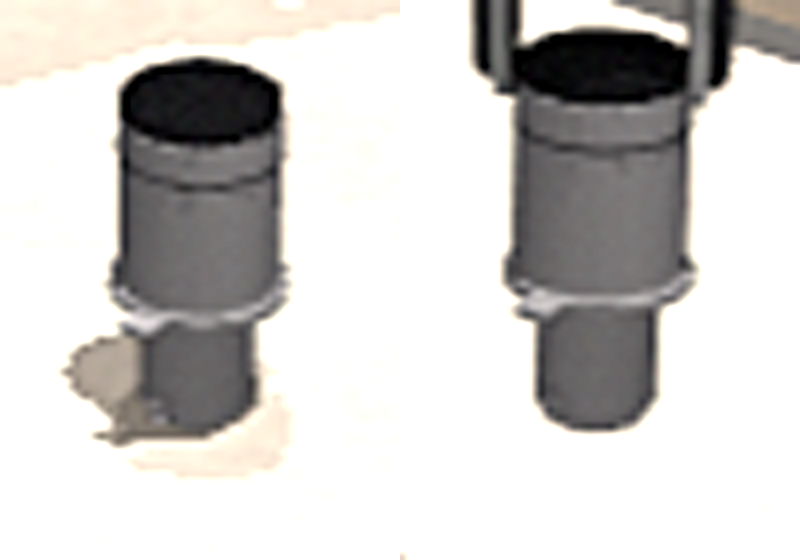

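Held upright to within about 2° (lid at (600,67) and foot at (597,430) in the right half). Next: move over the socket and turn the lugs toward the slots.

Emit:
move_arm:
  commands:
    - {"delta_pos": [-0.61, -0.22, 0], "delta_rot": [0, 0, 0], "gripper": 255}
    - {"delta_pos": [-0.61, -0.22, 0], "delta_rot": [0, 0, 0], "gripper": 255}
    - {"delta_pos": [-0.61, -0.22, 0], "delta_rot": [0, 0, 0], "gripper": 255}
    - {"delta_pos": [-0.61, -0.22, 0], "delta_rot": [0, 0, 0], "gripper": 255}
    - {"delta_pos": [-0.61, -0.22, 0], "delta_rot": [0, 0, 0], "gripper": 255}
    - {"delta_pos": [-0.61, -0.22, 0], "delta_rot": [0, 0, 0], "gripper": 255}
    - {"delta_pos": [-0.61, -0.22, 0], "delta_rot": [0, 0, 0], "gripper": 255}
    - {"delta_pos": [-0.59, -0.24, 0], "delta_rot": [0, 0, 0], "gripper": 255}

```text
clock: 5.4
position: [0.5321, -0.0882, 0.2441]
orientation: [-1.426, -2.793, 0.001]
ft_force: [0.1, 0.3, -3.8]
gripper_width: 0.0568
finger_force: 65.5
```

Emit:
move_arm:
  commands:
    - {"delta_pos": [0, 0, 0], "delta_rot": [0, 0, -1], "gripper": 255}
    - {"delta_pos": [0, 0, 0], "delta_rot": [0, 0, -1], "gripper": 255}
    - {"delta_pos": [0, 0, 0], "delta_rot": [0, 0, -1], "gripper": 255}
    - {"delta_pos": [0, 0, 0], "delta_rot": [0, 0, -1], "gripper": 255}
    - {"delta_pos": [0, 0, 0], "delta_rot": [0, 0, -1], "gripper": 255}
    - {"delta_pos": [0, 0, 0], "delta_rot": [0, 0, -1], "gripper": 255}
    - {"delta_pos": [0, 0, 0], "delta_rot": [0, 0, -1], "gripper": 255}
    - {"delta_pos": [0, 0, 0], "delta_rot": [0, 0, -1], "gripper": 255}

```text
clock: 6.2
position: [0.5317, -0.0868, 0.244]
orientation: [-0.596, -3.078, -0.001]
ft_force: [-0.5, -0.0, -3.2]
gripper_width: 0.0571
finger_force: 65.5
```

Emit:
move_arm:
  commands:
    - {"delta_pos": [0, 0, 0], "delta_rot": [0, 0, -1], "gripper": 255}
    - {"delta_pos": [0, 0, 0], "delta_rot": [0, 0, -1], "gripper": 255}
    - {"delta_pos": [0, 0, 0], "delta_rot": [0, 0, -1], "gripper": 255}
    - {"delta_pos": [0, 0, 0], "delta_rot": [0, 0, -1], "gripper": 255}
    - {"delta_pos": [0, 0, 0], "delta_rot": [0, 0, -1], "gripper": 255}
    - {"delta_pos": [0, 0, 0], "delta_rot": [0, 0, -1], "gripper": 255}
    - {"delta_pos": [0, 0, 0], "delta_rot": [0, 0, 0], "gripper": 255}
    - {"delta_pos": [0, 0, 0], "delta_rot": [0, 0, 0], "gripper": 255}

```text
clock: 7.0
position: [0.5324, -0.087, 0.2453]
orientation: [0.05, -3.137, -0.002]
ft_force: [-0.7, -0.7, -3.4]
gripper_width: 0.0572
finger_force: 65.5
```

```bash
python3 - <<'E'
from h import *
B=capture("scene")[:,:,::-1]; T=capture("top")[:,:,::-1]; s=sense(); P=s["position"]; print(P,s["orientation"],s["joints"])
m=np.hstack([crop(B,292,205,25,37,8),crop(T,373,180,25,37,8)])
cv2.imwrite("pics/s3.png",cv2.convertScaleAbs(m,alpha=1.8))
t=np.linspace(0,6.28,200)
def circ(x,y,z,r):
    q=np.array([proj("scene",[x+r*np.cos(a),y+r*np.sin(a),z]) for a in t]); return ((np.array([q.min(0),q.max(0)])-[267,168]+.5)*8).round().tolist()
x,y,z=P
for h,r in((.03,.03),(-.044,.033),(-.05,.033),(-.095,.022),(-.1,.0185)): print(h,circ(x,y,z+h,r))
print("mouth",circ(.532,-.088,.121,.038))
for a in (-.5,-.4,-.3,-.2,-.1): print(a,((proj("scene",[x+.043*np.cos(a),y+.043*np.sin(a),z-.047])-[267,168]+.5)*8).round())
E
```

```text
[ 0.53289612 -0.08715777  0.24626729] [ 5.06382374e-02 -3.13914186e+00 -1.02839651e-03] [-2.92123359e-01  1.35607348e-02  1.78225989e+00  4.76162087e-06
  1.34791676e+00 -1.89518042e+00]
0.03 [[64.0, -54.0], [289.0, 48.0]]
-0.044 [[73.0, 174.0], [310.0, 296.0]]
-0.05 [[74.0, 192.0], [310.0, 314.0]]
-0.095 [[124.0, 344.0], [277.0, 429.0]]
-0.1 [[137.0, 365.0], [266.0, 436.0]]
mouth [[71.0, 400.0], [332.0, 550.0]]
-0.5 [223. 321.]
-0.4 [239. 319.]
-0.3 [254. 315.]
-0.2 [268. 311.]
-0.1 [281. 306.]
```

View pics/s3.png

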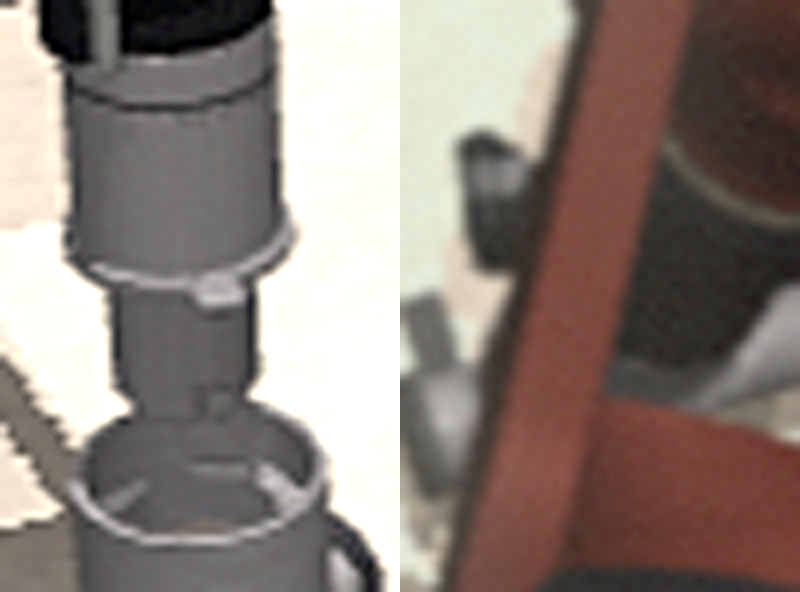

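The left crop shows the spigot over the socket mouth (mouth centre (200,470), spigot axis x≈185) with an ear at (218,292). The axis sits about 3 mm towards the robot and the lugs are at about -0.41 rad. I'll correct 2.5 mm and 8°, then lower.

Emit:
move_arm:
  commands:
    - {"delta_pos": [-0.05, 0, 0], "delta_rot": [0, 0, -1], "gripper": 255}
    - {"delta_pos": [0, 0, 0.2], "delta_rot": [0, 0, -0.8], "gripper": 255}
    - {"delta_pos": [0, 0, 0.2], "delta_rot": [0, 0, 0], "gripper": 255}
    - {"delta_pos": [0, 0, 0.2], "delta_rot": [0, 0, 0], "gripper": 255}
    - {"delta_pos": [0, 0, 0.2], "delta_rot": [0, 0, 0], "gripper": 255}
    - {"delta_pos": [0, 0, 0], "delta_rot": [0, 0, 0], "gripper": 255}

```text
clock: 7.7
position: [0.5343, -0.0868, 0.2048]
orientation: [0.248, -3.127, -0.003]
ft_force: [-0.5, -0.2, -2.1]
gripper_width: 0.0572
finger_force: 65.5
```

Emit:
move_arm:
  commands:
    - {"delta_pos": [0, 0, 0.06], "delta_rot": [0, 0, 0], "gripper": 255}
    - {"delta_pos": [0, 0, 0.06], "delta_rot": [0, 0, 0], "gripper": 255}
    - {"delta_pos": [0, 0, 0.06], "delta_rot": [0, 0, 0], "gripper": 255}
    - {"delta_pos": [0, 0, 0], "delta_rot": [0, 0, 0], "gripper": 255}
    - {"delta_pos": [0, 0, 0], "delta_rot": [0, 0, 0], "gripper": 255}

```text
clock: 8.2
position: [0.5361, -0.0873, 0.1986]
orientation: [-0.249, 3.131, -0.0]
ft_force: [-0.9, -0.1, -3.2]
gripper_width: 0.0569
finger_force: 65.5
```

Emit:
move_arm:
  commands:
    - {"delta_pos": [0, 0, 0.06], "delta_rot": [0, 0, 0], "gripper": 255}
    - {"delta_pos": [0, 0, 0.04], "delta_rot": [0, 0, 0], "gripper": 255}
    - {"delta_pos": [0, 0, 0], "delta_rot": [0, 0, 0], "gripper": 255}

```text
clock: 8.5
position: [0.5356, -0.0872, 0.193]
orientation: [0.249, -3.131, -0.001]
ft_force: [0.4, 0.3, -3.2]
gripper_width: 0.0569
finger_force: 65.5
```

Emit:
move_arm:
  commands:
    - {"delta_pos": [0, 0, 0.06], "delta_rot": [0, 0, 0], "gripper": 255}
    - {"delta_pos": [0, 0, 0], "delta_rot": [0, 0, 0], "gripper": 255}
    - {"delta_pos": [0, 0, 0], "delta_rot": [0, 0, 0], "gripper": 255}

```text
clock: 8.8
position: [0.5359, -0.0872, 0.1903]
orientation: [0.249, -3.131, -0.0]
ft_force: [-0.7, 0.7, -3.5]
gripper_width: 0.0568
finger_force: 65.5
```

Emit:
move_arm:
  commands:
    - {"delta_pos": [0, 0, 0.06], "delta_rot": [0, 0, 0], "gripper": 255}
    - {"delta_pos": [0, 0, 0], "delta_rot": [0, 0, 0], "gripper": 255}
    - {"delta_pos": [0, 0, 0], "delta_rot": [0, 0, 0], "gripper": 255}

```text
clock: 9.1
position: [0.5359, -0.0872, 0.1874]
orientation: [0.249, -3.131, -0.0]
ft_force: [0.7, 0.2, -4.1]
gripper_width: 0.0573
finger_force: 65.5
```

Emit:
move_arm:
  commands:
    - {"delta_pos": [0, 0, 0.04], "delta_rot": [0, 0, 0], "gripper": 255}
    - {"delta_pos": [0, 0, 0], "delta_rot": [0, 0, 0], "gripper": 255}
    - {"delta_pos": [0, 0, 0], "delta_rot": [0, 0, 0], "gripper": 255}

```text
clock: 9.4
position: [0.5368, -0.0873, 0.1868]
orientation: [-0.249, 3.13, -0.0]
ft_force: [-1.8, 0.7, 3.2]
gripper_width: 0.0569
finger_force: 66.1
```

Emit:
move_arm:
  commands:
    - {"delta_pos": [0, 0, 0.05], "delta_rot": [0, 0, 0], "gripper": 255}
    - {"delta_pos": [0, 0, 0], "delta_rot": [0, 0, 0], "gripper": 255}
    - {"delta_pos": [0, 0, 0], "delta_rot": [0, 0, 0], "gripper": 255}

```text
clock: 9.7
position: [0.5366, -0.0873, 0.1838]
orientation: [-0.249, 3.13, -0.0]
ft_force: [-0.5, 1.0, 5.2]
gripper_width: 0.0571
finger_force: 66.4
```

Emit:
move_arm:
  commands:
    - {"delta_pos": [0, 0, 0.04], "delta_rot": [0, 0, 0], "gripper": 255}
    - {"delta_pos": [0, 0, 0], "delta_rot": [0, 0, 0], "gripper": 255}
    - {"delta_pos": [0, 0, 0], "delta_rot": [0, 0, 0], "gripper": 255}

```text
clock: 10.0
position: [0.5367, -0.0873, 0.182]
orientation: [-0.249, 3.13, -0.0]
ft_force: [-0.9, 0.8, 7.2]
gripper_width: 0.0571
finger_force: 66.5
```

Emit:
move_arm:
  commands:
    - {"delta_pos": [0, 0, 0.05], "delta_rot": [0, 0, 0], "gripper": 255}
    - {"delta_pos": [0, 0, 0.05], "delta_rot": [0, 0, 0], "gripper": 255}
    - {"delta_pos": [0, 0, 0], "delta_rot": [0, 0, 0], "gripper": 255}
    - {"delta_pos": [0, 0, 0], "delta_rot": [0, 0, 0], "gripper": 255}

```text
clock: 10.4
position: [0.5372, -0.0873, 0.178]
orientation: [-0.249, 3.129, -0.001]
ft_force: [-1.1, 1.9, 8.7]
gripper_width: 0.0567
finger_force: 66.8
```

```bash
python3 -c "
from h import *
s=sense();print(s['position'],s['ft_force'],s['wrist_torque'],s['joints'][5])"
```

```text
[ 0.53717835 -0.08732088  0.17795947] [-1.10431018  1.86243351  8.688408  ] [0.56528052 0.41363419 0.01374924] -2.0203746205732083
```

Emit:
move_arm:
  commands:
    - {"delta_pos": [0, 0, 0.02], "delta_rot": [0, 0, 0], "gripper": 255}
    - {"delta_pos": [0, -0.006, 0], "delta_rot": [0, 0, 1], "gripper": 255}
    - {"delta_pos": [0, -0.006, 0], "delta_rot": [0, 0, 1], "gripper": 255}
    - {"delta_pos": [0, -0.006, 0], "delta_rot": [0, 0, 1], "gripper": 255}
    - {"delta_pos": [0, -0.006, 0], "delta_rot": [0, 0, 1], "gripper": 255}
    - {"delta_pos": [0, 0, 0], "delta_rot": [0, 0, 0], "gripper": 255}

```text
clock: 11.0
position: [0.5378, -0.0888, 0.1774]
orientation: [0.191, 3.132, -0.001]
ft_force: [-0.8, 0.9, 9.8]
gripper_width: 0.057
finger_force: 66.9
```

```bash
python3 -c "
from h import *
s=sense();print(s['position'],s['orientation'],s['ft_force'],s['wrist_torque'],s['joints'][5])"
```

```text
[ 0.53776479 -0.08883705  0.17741698] [ 1.90611244e-01  3.13171165e+00 -1.03128455e-03] [-0.79674451  0.8662927   9.75468277] [ 0.40351542  0.24284336 -0.05747564] -1.7420062539579573
```

Emit:
move_arm:
  commands:
    - {"delta_pos": [0, -0.006, 0], "delta_rot": [0, 0, 1], "gripper": 255}
    - {"delta_pos": [0, -0.006, 0], "delta_rot": [0, 0, 1], "gripper": 255}
    - {"delta_pos": [0, -0.006, 0], "delta_rot": [0, 0, 1], "gripper": 255}
    - {"delta_pos": [0, -0.006, 0], "delta_rot": [0, 0, 1], "gripper": 255}
    - {"delta_pos": [0, -0.006, 0], "delta_rot": [0, 0, 1], "gripper": 255}
    - {"delta_pos": [0, -0.006, 0], "delta_rot": [0, 0, 1], "gripper": 255}
    - {"delta_pos": [0, -0.006, 0], "delta_rot": [0, 0, 1], "gripper": 255}
    - {"delta_pos": [0, 0, 0], "delta_rot": [0, 0, 0], "gripper": 255}

```text
clock: 11.8
position: [0.5375, -0.091, 0.1776]
orientation: [0.942, 2.991, 0.0]
ft_force: [-0.7, 1.3, 10.3]
gripper_width: 0.057
finger_force: 66.9
```

```bash
python3 -c "
from h import *
s=sense();print(s['position'],s['orientation'],s['ft_force'],s['wrist_torque'],s['joints'][5])"
```

```text
[ 0.53751808 -0.09098428  0.17762315] [9.42205819e-01 2.99131354e+00 4.18320438e-04] [-0.65166732  1.25341777 10.25675785] [0.29613837 0.07822765 0.03144528] -1.2571574121787037
```

Emit:
move_arm:
  commands:
    - {"delta_pos": [0, -0.006, 0], "delta_rot": [0, 0, 1], "gripper": 255}
    - {"delta_pos": [0, -0.006, 0], "delta_rot": [0, 0, 1], "gripper": 255}
    - {"delta_pos": [0, -0.006, 0], "delta_rot": [0, 0, 1], "gripper": 255}
    - {"delta_pos": [0, -0.006, 0], "delta_rot": [0, 0, 1], "gripper": 255}
    - {"delta_pos": [0, -0.006, 0], "delta_rot": [0, 0, 1], "gripper": 255}
    - {"delta_pos": [0, -0.006, 0], "delta_rot": [0, 0, 1], "gripper": 255}
    - {"delta_pos": [0, -0.006, 0], "delta_rot": [0, 0, 1], "gripper": 255}
    - {"delta_pos": [0, 0, 0], "delta_rot": [0, 0, 0], "gripper": 255}

```text
clock: 12.6
position: [0.5363, -0.0927, 0.1777]
orientation: [1.637, 2.674, 0.002]
ft_force: [-0.3, 0.0, 9.4]
gripper_width: 0.057
finger_force: 66.9
```

Emit:
move_arm:
  commands:
    - {"delta_pos": [0, -0.006, 0], "delta_rot": [0, 0, 1], "gripper": 255}
    - {"delta_pos": [0, -0.006, 0], "delta_rot": [0, 0, 1], "gripper": 255}
    - {"delta_pos": [0, 0, 0], "delta_rot": [0, 0, 0], "gripper": 255}

```text
clock: 12.9
position: [0.5358, -0.093, 0.1778]
orientation: [1.82, 2.553, 0.003]
ft_force: [0.2, 1.2, 9.8]
gripper_width: 0.0569
finger_force: 66.9
```

```bash
python3 -c "
from h import *
s=sense();print(s['position'],s['orientation'],s['ft_force'],s['wrist_torque'],s['joints'][5])"
```

```text
[ 0.53582345 -0.09304641  0.17780761] [1.81987976 2.55297178 0.00269825] [0.21075812 1.17533306 9.8200808 ] [ 0.13131635 -0.02805786 -0.04773227] -0.6328649669302534
```

Emit:
move_arm:
  commands:
    - {"delta_pos": [0, -0.006, 0], "delta_rot": [0, 0, 1], "gripper": 255}
    - {"delta_pos": [0, -0.006, 0], "delta_rot": [0, 0, 1], "gripper": 255}
    - {"delta_pos": [0, 0, 0], "delta_rot": [0, 0, 0], "gripper": 255}

```text
clock: 13.2
position: [0.5353, -0.0933, 0.1778]
orientation: [1.993, 2.42, 0.003]
ft_force: [-0.6, -0.5, 9.3]
gripper_width: 0.0569
finger_force: 66.9
```

```bash
python3 -c "
from h import *
s=sense();print(s['position'],s['orientation'],s['ft_force'],s['wrist_torque'],s['joints'][5])"
```

```text
[ 0.53527002 -0.09329896  0.17777977] [1.99345226 2.41986141 0.00316526] [-0.58622269 -0.54044906  9.34608784] [ 0.08000406  0.04380906 -0.0821765 ] -0.49387852532821164
```

Emit:
move_arm:
  commands:
    - {"delta_pos": [0, -0.003, 0], "delta_rot": [0, 0, 0.75], "gripper": 255}
    - {"delta_pos": [0, 0, 0], "delta_rot": [0, 0, 0], "gripper": 255}
    - {"delta_pos": [0, 0, 0], "delta_rot": [0, 0, 0], "gripper": 255}

```text
clock: 13.5
position: [0.5347, -0.0932, 0.1777]
orientation: [2.055, 2.369, 0.003]
ft_force: [-0.8, 0.5, 9.3]
gripper_width: 0.057
finger_force: 66.9
```

```bash
python3 -c "
from h import *
s=sense();print(s['position'],s['orientation'],s['ft_force'],s['wrist_torque'],s['joints'][5])"
```

```text
[ 0.53468962 -0.09319658  0.17774648] [2.05516022 2.3691086  0.00254202] [-0.76030567  0.4865948   9.27158099] [0.14828069 0.12637393 0.0080476 ] -0.44296449891885553
```

Emit:
move_arm:
  commands:
    - {"delta_pos": [0, -0.003, 0], "delta_rot": [0, 0, 0.75], "gripper": 255}
    - {"delta_pos": [0, 0, 0], "delta_rot": [0, 0, 0], "gripper": 255}
    - {"delta_pos": [0, 0, 0], "delta_rot": [0, 0, 0], "gripper": 255}

```text
clock: 13.8
position: [0.5339, -0.0932, 0.1777]
orientation: [2.116, 2.317, 0.001]
ft_force: [-2.4, -0.1, 10.5]
gripper_width: 0.057
finger_force: 67.0
```

```bash
python3 -c "
from h import *
s=sense();print(s['ft_force'],s['wrist_torque'],s['joints'][5])"
```

```text
[-2.38151132 -0.0699187  10.5161301 ] [0.14700632 0.47785688 0.30432833] -0.3916453036813351
```

Emit:
move_arm:
  commands:
    - {"delta_pos": [0, -0.003, 0], "delta_rot": [0, 0, 0.75], "gripper": 255}
    - {"delta_pos": [0, 0, 0], "delta_rot": [0, 0, 0], "gripper": 255}
    - {"delta_pos": [0, 0, 0], "delta_rot": [0, 0, 0], "gripper": 255}

```text
clock: 14.1
position: [0.5334, -0.0939, 0.1774]
orientation: [2.176, 2.26, -0.002]
ft_force: [-2.2, -1.2, 9.6]
gripper_width: 0.0567
finger_force: 65.6
```

```bash
python3 -c "
from h import *
s=sense();print(s['position'],s['ft_force'],s['wrist_torque'],s['joints'][5])"
```

```text
[ 0.53342765 -0.0938754   0.17743169] [-2.1898527  -1.20383099  9.63921694] [-0.28358034  0.54723778  0.13158661] -0.3388077937015849
```

Emit:
move_arm:
  commands:
    - {"delta_pos": [0, -0.003, 0], "delta_rot": [0, 0, 0.75], "gripper": 255}
    - {"delta_pos": [0, 0, 0], "delta_rot": [0, 0, 0], "gripper": 255}
    - {"delta_pos": [0, 0, 0], "delta_rot": [0, 0, 0], "gripper": 255}

```text
clock: 14.4
position: [0.533, -0.0943, 0.1772]
orientation: [2.234, 2.202, -0.003]
ft_force: [-2.0, -1.5, 9.9]
gripper_width: 0.0568
finger_force: 62.8
```

```bash
python3 - <<'E'
from h import *
B=capture("scene")[:,:,::-1]; s=sense();print(s['position'],s['ft_force'],s['wrist_torque'],s['joints'][5])
cv2.imwrite("pics/s4.png",cv2.convertScaleAbs(crop(B,292,205,35,45,8),alpha=1.8))
E
```

```text
[ 0.53297761 -0.09425621  0.17721416] [-3.06381518 -1.50181709 10.21989446] [-0.4220268   0.78418602  0.21277575] -0.2867697285859186
```

View pics/s4.png

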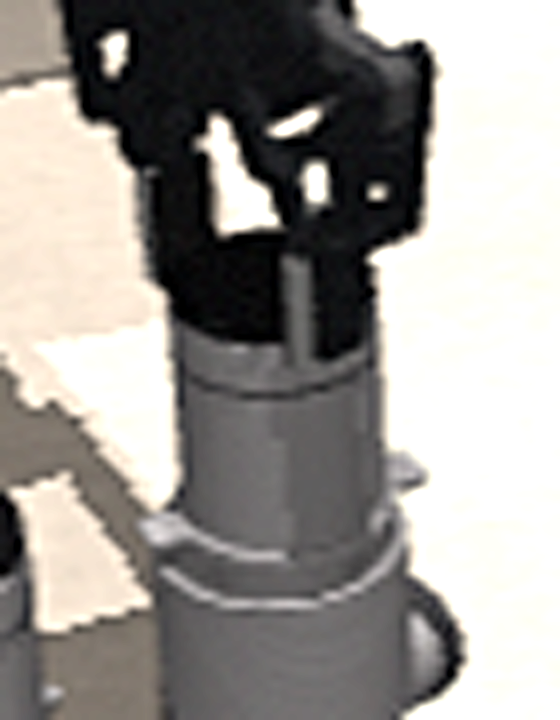

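The picture shows the funnel seated, with its flange just above the mouth and ears at crop (143,530) and (425,475).

```bash
python3 - <<'E'
from h import *
f=lambda x,y:(257+(x+.5)/8-.5,160+(y+.5)/8-.5)
for z in(.13,.137):
    a=ray("scene",*f(143,530),z);b=ray("scene",*f(425,475),z);d=a-b;print(a.round(4),b.round(4),np.linalg.norm(d),np.arctan2(d[1],d[0]),((a+b)/2).round(4))
E
```

```text
[ 0.512  -0.1225  0.13  ] [ 0.5482 -0.0457  0.13  ] 0.08491707789457276 -2.011071898953555 [ 0.5301 -0.0841  0.13  ]
[ 0.5203 -0.1284  0.137 ] [ 0.556  -0.0526  0.137 ] 0.08381348145398293 -2.0110718989535554 [ 0.5382 -0.0905  0.137 ]
```

Emit:
move_arm:
  commands:
    - {"delta_pos": [0, -0.003, 0], "delta_rot": [0, 0, 0.75], "gripper": 255}
    - {"delta_pos": [0, 0, 0], "delta_rot": [0, 0, 0], "gripper": 255}
    - {"delta_pos": [0, 0, 0], "delta_rot": [0, 0, 0], "gripper": 255}

```text
clock: 14.75
position: [0.5326, -0.0944, 0.1773]
orientation: [2.289, 2.145, -0.004]
ft_force: [-2.6, -2.7, 11.1]
gripper_width: 0.0571
finger_force: 61.6
```

```bash
python3 -c "
from h import *
s=sense();print(s['position'],s['orientation'],s['ft_force'],s['wrist_torque'],s['joints'][5],s['finger_force'])"
```

```text
[ 0.53261435 -0.09438525  0.17732775] [ 2.28932277  2.14491705 -0.00428831] [-2.55646139 -2.66680644 11.13089613] [-0.48089271  0.8530874   0.60267651] -0.23563688110229536 61.6457225382328
```

Emit:
move_arm:
  commands:
    - {"delta_pos": [0, 0, -0.03], "delta_rot": [0, 0, 0], "gripper": 255}
    - {"delta_pos": [0, 0, -0.03], "delta_rot": [0, 0, 0], "gripper": 255}
    - {"delta_pos": [0, 0, -0.03], "delta_rot": [0, 0, 0], "gripper": 255}
    - {"delta_pos": [0, 0, 0], "delta_rot": [0, 0, 0], "gripper": 255}
    - {"delta_pos": [0, 0, 0], "delta_rot": [0, 0, 0], "gripper": 255}

```text
clock: 15.25
position: [0.532, -0.0934, 0.1779]
orientation: [2.293, 2.145, -0.002]
ft_force: [3.1, -4.8, -5.4]
gripper_width: 0.0568
finger_force: 65.6
```

```bash
python3 -c "
from h import *
s=sense();print(s['position'],s['orientation'],s['ft_force'],s['wrist_torque'],s['joints'][5],s['finger_force'])"
```

```text
[ 0.53204935 -0.0934212   0.17792056] [ 2.29292724  2.14464176 -0.00235865] [ 3.11348161 -4.81930516 -5.44613286] [-0.99043395 -0.62806335  0.61179184] -0.23474083913019808 65.63360452651978
```

Emit:
move_arm:
  commands:
    - {"delta_pos": [0, 0, 0.1], "delta_rot": [0, 0, 0], "gripper": 255}
    - {"delta_pos": [0, 0, 0], "delta_rot": [0, 0, 0], "gripper": 255}
    - {"delta_pos": [0, -0.003, 0], "delta_rot": [0, 0, 0.75], "gripper": 255}
    - {"delta_pos": [0, -0.003, 0], "delta_rot": [0, 0, 0.75], "gripper": 255}
    - {"delta_pos": [0, 0, 0], "delta_rot": [0, 0, 0], "gripper": 255}
    - {"delta_pos": [0, 0, 0], "delta_rot": [0, 0, 0], "gripper": 255}

```text
clock: 15.85
position: [0.5314, -0.0941, 0.1777]
orientation: [2.402, 2.022, -0.006]
ft_force: [-6.5, -4.1, 14.3]
gripper_width: 0.0565
finger_force: 60.6
```

```bash
python3 -c "
from h import *
s=sense();print(s['position'],s['orientation'],s['ft_force'],s['wrist_torque'],s['joints'][5],s['finger_force'])"
```

```text
[ 0.53144119 -0.09408984  0.17774555] [ 2.40170809  2.02213962 -0.00579103] [-6.47479289 -4.08239646 14.3045482 ] [-0.73382112  1.44742514  0.64522919] -0.1300941429818307 60.559515953063965
```

```bash
python3 - <<'E'
from h import *
B=capture("scene")[:,:,::-1]; A=cv2.imread("pics/s4.png")
m=cv2.convertScaleAbs(crop(B,292,205,35,45,8),alpha=1.8); cv2.imwrite("pics/s5full.png",m)
cv2.imwrite("pics/s5.png",np.hstack([A[200:],m[200:]])[:, :1120][:, 100:900] if 0 else np.hstack([A[200:,100:500],m[200:,100:500]]))
E
```

```text
(no output)
```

View pics/s5.png

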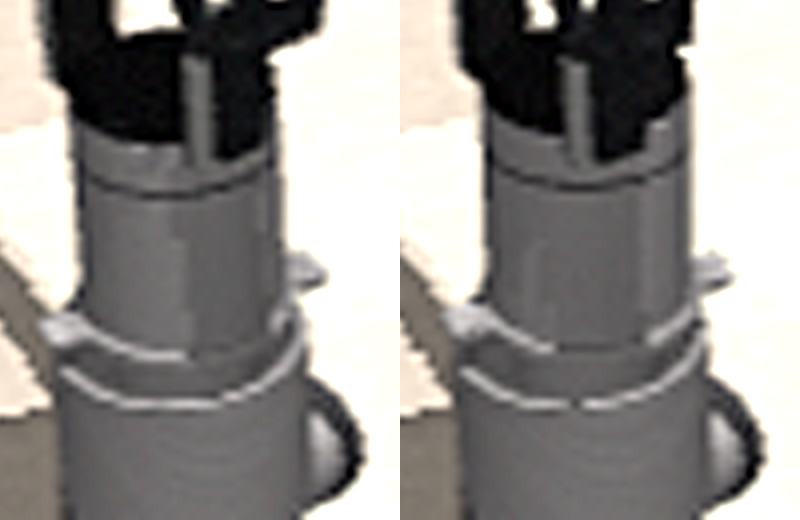

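Ears are in the same place in both halves ((65,325)/(305,272) vs (465,320)/(712,270)) although the gripper turned 9° further. So the funnel is at the stop and the pads slipped. I'll ease off vertically and release so the spring can lift it.

Emit:
move_arm:
  commands:
    - {"delta_pos": [0, 0, -0.03], "delta_rot": [0, 0, 0], "gripper": 255}
    - {"delta_pos": [0, 0, -0.02], "delta_rot": [0, 0, 0], "gripper": 255}
    - {"delta_pos": [0, 0, 0], "delta_rot": [0, 0, 0], "gripper": 255}
  squeeze: 20

```text
clock: 16.2
position: [0.5312, -0.0938, 0.178]
orientation: [2.402, 2.022, -0.005]
ft_force: [-2.4, -4.1, 5.6]
gripper_width: 0.0563
finger_force: 59.7
```

```bash
python3 -c "
from h import *
s=sense();print(s['position'],s['orientation'],s['ft_force'],s['wrist_torque'],s['joints'][5],s['finger_force'])"
```

```text
[ 0.53115953 -0.09380108  0.17796571] [ 2.40233822  2.02224004 -0.00532617] [-2.44157732 -4.1377585   5.59592837] [-0.92813513  0.68452693  0.64168261] -0.13005401880634007 59.67496499419212
```

Emit:
move_arm:
  commands:
    - {"delta_pos": [0, 0, -0.03], "delta_rot": [0, 0, 0], "gripper": 255}
    - {"delta_pos": [0, 0, 0], "delta_rot": [0, 0, 0], "gripper": 110}
    - {"delta_pos": [0, 0, 0], "delta_rot": [0, 0, 0], "gripper": 80}
    - {"delta_pos": [0, 0, 0], "delta_rot": [0, 0, 0], "gripper": 60}
    - {"delta_pos": [0, 0, 0], "delta_rot": [0, 0, 0], "gripper": 40}
    - {"delta_pos": [0, 0, 0], "delta_rot": [0, 0, 0], "gripper": 0}
    - {"delta_pos": [0, 0, 0], "delta_rot": [0, 0, 0], "gripper": 0}
    - {"delta_pos": [0, 0, 0], "delta_rot": [0, 0, 0], "gripper": 0}

```text
clock: 17.0
position: [0.5317, -0.092, 0.1783]
orientation: [-2.404, -2.021, -0.0]
ft_force: [0.1, -0.1, -0.3]
gripper_width: 0.0856
finger_force: 0.0
```

```bash
python3 - <<'E'
from h import *
B=capture("scene")[:,:,::-1]; s=sense();print(s['position'],s['ft_force'],s['wrist_torque'],s['gripper_width'])
A=cv2.imread("pics/s5full.png")
m=cv2.convertScaleAbs(crop(B,292,205,35,45,8),alpha=1.8); cv2.imwrite("pics/s6full.png",m)
cv2.imwrite("pics/s6.png",np.hstack([A[200:,100:500],m[200:,100:500]]))
E
```

```text
[ 0.53167696 -0.09205813  0.17837203] [-0.07862534  0.40378422 -0.5980502 ] [ 0.04063976 -0.02175372  0.00436891] 0.08547290448462866
```

View pics/s6.png

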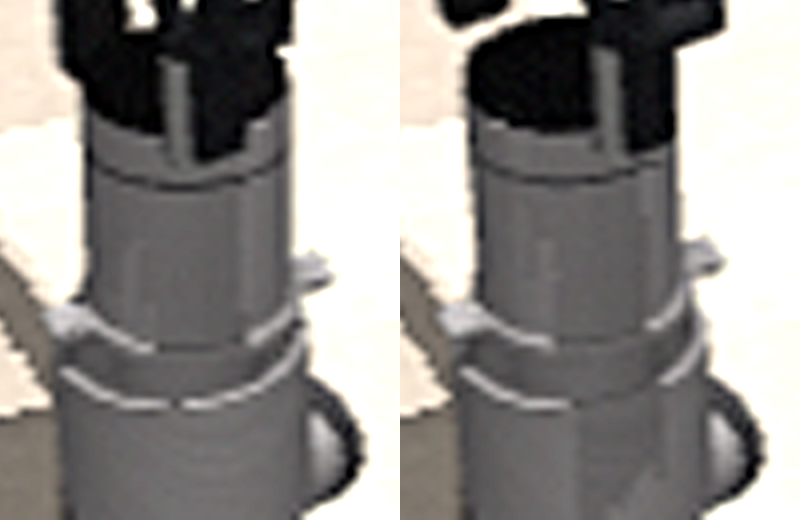

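```bash
python3 - <<'E'
from h import *
t=np.linspace(0,6.28,200)
def D(q): return ((np.array(q)-[257,160]+.5)*8+[300,-200]).round().tolist()
def circ(x,y,z,r):
    q=np.array([proj("scene",[x+r*np.cos(a),y+r*np.sin(a),z]) for a in t]); return D([q.min(0),q.max(0)])
print("lid",circ(.532,-.088,.212,.03)); print("mouth",circ(.532,-.088,.121,.038))
for a in(-1.95,-2.03):
  for z in(.131,.135,.139): print(a,z,D(proj("scene",[.532+.043*np.cos(a),-.088+.043*np.sin(a),z])),D(proj("scene",[.532-.043*np.cos(a),-.088-.043*np.sin(a),z])))
E
```

```text
lid [[457.0, 14.0], [673.0, 123.0]]
mouth [[451.0, 264.0], [712.0, 414.0]]
-1.95 0.131 [437.0, 341.0] [719.0, 275.0]
-1.95 0.135 [436.0, 330.0] [719.0, 264.0]
-1.95 0.139 [435.0, 318.0] [718.0, 253.0]
-2.03 0.131 [434.0, 335.0] [723.0, 282.0]
-2.03 0.135 [433.0, 323.0] [722.0, 270.0]
-2.03 0.139 [432.0, 312.0] [722.0, 259.0]
```

Emit:
move_arm:
  commands:
    - {"delta_pos": [0, 0, -0.3], "delta_rot": [0, 0, 0], "gripper": 0}
    - {"delta_pos": [0, 0, -0.7], "delta_rot": [0, 0, 0], "gripper": 0}
    - {"delta_pos": [0, 0, -0.9], "delta_rot": [0, 0, 0], "gripper": 0}
    - {"delta_pos": [0, 0, -0.5], "delta_rot": [0, 0, 0], "gripper": 0}
    - {"delta_pos": [0.8, 0, 0], "delta_rot": [0, 0, 0], "gripper": 0}
    - {"delta_pos": [0.9, 0, 0], "delta_rot": [0, 0, 0], "gripper": 0}
    - {"delta_pos": [0.9, 0, 0], "delta_rot": [0, 0, 0], "gripper": 0}
    - {"delta_pos": [0.9, 0, 0], "delta_rot": [0, 0, 0], "gripper": 0}

```text
clock: 17.85
position: [0.5622, 0.0816, 0.3003]
orientation: [2.404, 2.02, 0.003]
ft_force: [0.7, -0.3, 0.9]
gripper_width: 0.0855
finger_force: 0.0
```

Emit:
move_arm:
  commands:
    - {"delta_pos": [0.9, 0, 0], "delta_rot": [0, 0, 0], "gripper": 0}
    - {"delta_pos": [0, 0, 0], "delta_rot": [0, 0, 0], "gripper": 0}

```text
clock: 18.05
position: [0.5698, 0.1296, 0.2999]
orientation: [-2.398, -2.028, -0.005]
ft_force: [-0.8, -1.0, -0.1]
gripper_width: 0.0854
finger_force: 0.0
```

```bash
python3 - <<'E'
from h import *
B=capture("scene")[:,:,::-1]; T=capture("top")[:,:,::-1]; cv2.imwrite("pics/Bs.png",B);cv2.imwrite("pics/Bt.png",T)
print(sense()["position"])
m=np.hstack([crop(B,268,215,50,50,6),np.vstack([crop(T,405,170,50,50,4)]+[np.zeros((200,400,3),'uint8')])[:600]])
m=np.zeros((600,800,3),'uint8'); a=crop(B,268,225,50,60,5); b=crop(T,405,170,50,40,3)
m[:600,:500]=a; m[:240,500:800]=b
cv2.imwrite("pics/s7.png",cv2.convertScaleAbs(m,alpha=1.6))
def lid(im,n,P,th):
    u,v=proj(n,P).round().astype(int); r=20; g=cv2.resize(im[v-r:v+r,u-r:u+r].max(2),None,fx=8,fy=8,interpolation=cv2.INTER_CUBIC)
    k,l,st,c=cv2.connectedComponentsWithStats((g<th).astype('uint8')); i=l[160,160]
    s=st[i]; cen=np.array([s[0]+s[2]/2,s[1]+s[3]/2])/8-.5+[u-r,v-r]; return cen,s[2:4]/8
def tri(p,q):
    A=[];b=[]
    M=np.zeros((3,3));y=np.zeros(3)
    for n,x in(("scene",p),("top",q)):
        K,R,c=cam(n);d=R.T@np.linalg.inv(K)@[*x,1];d/=np.linalg.norm(d);Q=np.eye(3)-np.outer(d,d);M+=Q;y+=Q@c
    return np.linalg.solve(M,y)
for th in(25,32,40):
  for P in([.532,-.088,.212],[.567,-.23,.212]):
    p,sp=lid(B,"scene",P,th);q,sq=lid(T,"top",P,th);print(th,p.round(1),sp,q.round(1),sq,tri(p,q).round(4))
E
```

```text
[0.56964098 0.12536231 0.29949466]
25 [290.1 193.9] [25.5  14.25] [377.5 179.5] [40. 40.] [ 0.5339 -0.0879  0.2102]
25 [244.5 227.9] [29.5  18.25] [435.5 163.5] [40. 40.] [ 0.5693 -0.2319  0.2072]
32 [290.1 193.9] [25.75 14.5 ] [377.5 179.5] [40. 40.] [ 0.5339 -0.0879  0.2102]
32 [244.6 228.2] [29.625 19.   ] [435.5 163.5] [40. 40.] [ 0.5695 -0.2321  0.2065]
40 [290.1 193.9] [26.    14.875] [377.5 179.5] [40. 40.] [ 0.5339 -0.088   0.2101]
40 [244.5 228.4] [29.75  19.625] [436.2 163.6] [25.125 23.125] [ 0.5696 -0.2331  0.2066]
```

View pics/s7.png

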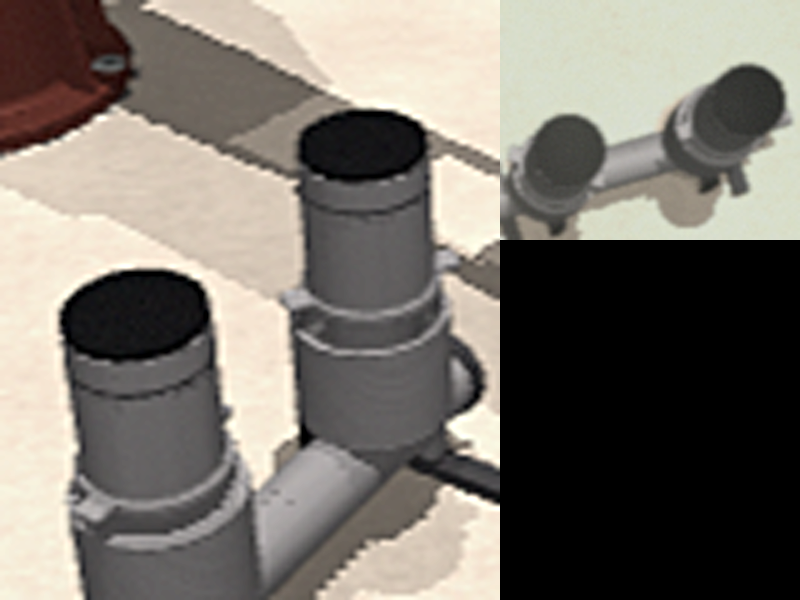

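Both funnels look alike and upright. Ours has its lid at (363,145), ears at (293,300)/(450,262) and mouth front at y≈350. The neighbour's lid is at (137,313) and its mouth front at y≈545. I'll compare seating heights numerically against the locked neighbour.

```bash
python3 - <<'E'
from h import *
B=cv2.imread("pics/Bs.png");T=cv2.imread("pics/Bt.png")
n=np.array([.567,-.23]);o=np.array([.532,-.088])
for nm,c in(("ours",o),("neigh",n)):
    cd=cam("scene")[2][:2]-c; cd/=np.linalg.norm(cd)
    for h in(.082,.079):
        f=lambda r,z: proj("scene",[*(c+r*cd),z])
        print(nm,h,"lidfront",f(.03,h+.13).round(1),"flange",f(.033,h+.056).round(1),f(.033,h+.05).round(1),"mouth",f(.038,.121).round(1),f(.034,.121).round(1))
    u,v=proj("scene",[*(c+.038*cd),.121]).round().astype(int)
    for k in(-5,0,5): print(u+k,list(range(v-16,v+6))[0],B[v-16:v+6,u+k].max(1))
    u,v=proj("scene",[*(c+.03*cd),.212]).round().astype(int)
    print("lid",u,v-8,B[v-8:v+12,u].max(1))
def lid(im,n,P,th):
    u,v=proj(n,P).round().astype(int); r=17; g=cv2.resize(im[v-r:v+r,u-r:u+r].max(2),None,fx=8,fy=8,interpolation=cv2.INTER_CUBIC)
    k,l,st,c=cv2.connectedComponentsWithStats((g<th).astype('uint8')); i=l[136,136]; s=st[i]; return s[:4]/8+[u-r-.5,v-r-.5,0,0]
for th in(36,42,48,54,60): print(th,lid(T,"top",[.532,-.088,.212],th),lid(T,"top",[.567,-.23,.212],th))
E
```

```text
ours 0.082 lidfront [290.1 199.8] flange [291.9 228.7] [292.  230.9] mouth [292.3 236.1] [292.3 235.1]
ours 0.079 lidfront [290.1 201. ] flange [291.9 229.8] [292.1 231.9] mouth [292.3 236.1] [292.3 235.1]
287 220 [ 58  59  59  58  58  57  58  94  71  56  48  52  50  49  52 102  46  57
  59  58  59  58]
292 220 [ 61  62  61  62  60  61  59  74  90  59  49  52  54  51  52 107  52  61
  58  59  62  61]
297 220 [62 60 61 60 60 59 75 97 54 46 49 49 48 48 90 68 62 63 60 60 60 63]
lid 290 192 [13 15 13 15 14 16 14 15  2 36 65 63 63 64 65 40 44 60 61 62]
neigh 0.082 lidfront [246.5 233.7] flange [250.6 264.8] [250.9 267.1] mouth [251.7 272.9] [251.6 271.6]
neigh 0.079 lidfront [246.7 235. ] flange [250.8 266. ] [251.1 268.3] mouth [251.7 272.9] [251.6 271.6]
247 257 [ 64  64  63  62  62  63  62  61  84  92  58  49  47  45  44 101  95  90
  51  61  62  62]
252 257 [62 62 62 63 62 61 59 75 97 59 52 49 43 43 75 99 95 53 62 64 61 60]
257 257 [ 59  59  59  56  57  89 100  61  52  44  45  43  73  98  98  84  51  60
  60  59  62  62]
lid 246 226 [17 13 15 16 12 13 13 15 14  8  2 57 66 64 63 63 65 46 36 67]
36 [360.5 162.5  34.   34. ] [426.75  152.125  21.875  22.375]
42 [360.5 162.5  34.   34. ] [419.875 151.875  29.     24.125]
48 [363.5   168.625  25.625  26.5  ] [419.5   151.75   29.5    28.125]
54 [363.    168.375  26.5    27.5  ] [419.125 151.625  30.     28.875]
60 [362.75 168.25  27.    28.25] [418.5  151.5   30.75  29.  ]
```

```bash
python3 - <<'E'
from h import *
a=ray("scene",290.1,193.9,.212);b=ray("scene",244.5,228.2,.212);print(a.round(4),b.round(4),np.linalg.norm(a-b))
t=ray("top",376.3,181,.212);print(t.round(4))
s=sense();print(s['clock'],s['ft_force'],s['qvel'])
E
```

```text
[ 0.5362 -0.0902  0.212 ] [ 0.575  -0.2374  0.212 ] 0.15223191274397974
[ 0.5301 -0.0844  0.212 ]
18.15 [ 0.52119193  0.7424805  -0.13943375] [-0.04185536 -0.00798242  0.01548982 -0.00746955 -0.00029368 -0.00160692]
```

```bash
python3 -c "
from rig import *
print(sign_off())"
```

```text
the job is handed in; nothing more can be done
None
```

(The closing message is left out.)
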